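# Sweep the touch band of a tuning console

### The job

Sweep the receiver through its band: put the fingertips on the console's curved white touch band at the end mark next to the green marker, pressing it lightly down, and slide them along the curve over every mark to the end mark next to the red marker. Finish while still holding the band lightly pressed down at that last mark. Grasp or lift nothing, and leave the console, the markers and everything else where they stand.

Things in the scene. Friction and masses are not known exactly. Their poses are not given: they have to be found in the camera images.
- console: Loose black console, 180 (its x) by 370 mm (y), 2.4 kg, flat top 45 mm above the bench. Origin: centre of its underside, z up. On top a white sprung touch band follows an arc about the point x = -165 mm, y = 0 (console axes), radius 200 mm, bulging to +x. Nine printed marks lie on it 0.115 rad (23 mm) apart: mark0 at the -y end, mark4 in the middle, mark8 at the +y end. Display and lamps inside the arc.
- band (a joint): How far the white band is pressed down, in m: 0 up, 0.007 fully down. The band is one rigid piece, 36 mm wide across the arc, about 230 mm long, flat top 56 mm above the bench, 11 mm above the console. It sinks level wherever it is pressed: starts to give at about 0.7 N, about 5 N fully down, rises when let go. It senses a touch when down 0.5 mm or more; 2 to 4 mm is a good depth.
- mark0 (a point): Mark 0 of 0 to 8 along the touch band (0 at the console's -y end, 8 at its +y end): a long blue line across the band; the point lies on the band's centre line, on its top face, and sinks with it. An end mark, 23 mm from the band's end.
- mark1 (a point): Mark 1 of 0 to 8 along the touch band (0 at the console's -y end, 8 at its +y end): a short black line across the band; the point lies on the band's centre line, on its top face, and sinks with it.
- mark2 (a point): Mark 2 of 0 to 8 along the touch band (0 at the console's -y end, 8 at its +y end): a long blue line across the band; the point lies on the band's centre line, on its top face, and sinks with it.
- mark3 (a point): Mark 3 of 0 to 8 along the touch band (0 at the console's -y end, 8 at its +y end): a short black line across the band; the point lies on the band's centre line, on its top face, and sinks with it.
- mark4 (a point): Mark 4 of 0 to 8 along the touch band (0 at the console's -y end, 8 at its +y end): a long blue line across the band; the point lies on the band's centre line, on its top face, and sinks with it.
- mark5 (a point): Mark 5 of 0 to 8 along the touch band (0 at the console's -y end, 8 at its +y end): a short black line across the band; the point lies on the band's centre line, on its top face, and sinks with it.
- mark6 (a point): Mark 6 of 0 to 8 along the touch band (0 at the console's -y end, 8 at its +y end): a long blue line across the band; the point lies on the band's centre line, on its top face, and sinks with it.
- mark7 (a point): Mark 7 of 0 to 8 along the touch band (0 at the console's -y end, 8 at its +y end): a short black line across the band; the point lies on the band's centre line, on its top face, and sinks with it.
- mark8 (a point): Mark 8 of 0 to 8 along the touch band (0 at the console's -y end, 8 at its +y end): a long blue line across the band; the point lies on the band's centre line, on its top face, and sinks with it. An end mark, 23 mm from the band's end.
- green_marker: Green marker: stands beyond one end of the touch band, 58 mm from the end mark there, which is the FIRST mark. Which end varies. Origin: centre of its underside; z up. Peg-shaped, 22 mm wide foot, 18 mm wide head, 36 mm tall, 50 g, standing loose on the console's top.
- red_marker: Red marker: stands beyond the other end of the band, 58 mm from the LAST mark. Origin: centre of its underside; z up. Peg-shaped, 22 mm wide foot, 18 mm wide head, 36 mm tall, 50 g, standing loose on the console's top.
- yellow_marker: Yellow spare marker, parked on the console inside the arc, not part of the job. Origin: centre of its underside; z up. Peg-shaped, 22 mm wide foot, 18 mm wide head, 36 mm tall, 50 g, standing loose on the console's top.
- meter: Yellow hand multimeter lying on the bench, 150 x 75 x 40 mm; leave alone. Origin: centre of its underside.
- solder_reel: Blue reel, 56 mm wide, 42 mm tall, on the bench; leave alone. Origin: centre of its underside.
- cleaner_can: White and blue can, 52 mm wide, 150 mm tall, beyond a far corner of the console; leave alone. Origin: centre of its underside.
- carton: Small cardboard carton, 85 x 120 x 60 mm, beyond a far corner of the console; leave alone. Origin: centre of its underside.
- screwdriver: Screwdriver with a red handle, 180 mm long, lying on the bench; leave alone. Origin: on its underside near the middle.
Things that resemble listed ones, but are neither listed nor needed, are in the scene too. There is more than one size of the red_marker; the job needs the smaller.

How it is judged:
On the way, in this order (a step that is already met when the one before it is completed fails the run):
1. the fingertips press the band at mark 1 of 9, counted from the green marker's end (value of joint band above 0.0005 m and ((horizontal distance between green_marker and mark0 below 0.1 m and horizontal distance between the grasp point and mark0 below 0.015 m) or (horizontal distance between green_marker and mark8 below 0.1 m and horizontal distance between the grasp point and mark8 below 0.015 m))), for 0.02 s.
2. the fingertips press the band at mark 2 of 9, counted from the green marker's end (value of joint band above 0.0005 m and ((horizontal distance between green_marker and mark0 below 0.1 m and horizontal distance between the grasp point and mark1 below 0.015 m) or (horizontal distance between green_marker and mark8 below 0.1 m and horizontal distance between the grasp point and mark7 below 0.015 m))), for 0.02 s.
3. the fingertips press the band at mark 3 of 9, counted from the green marker's end (value of joint band above 0.0005 m and ((horizontal distance between green_marker and mark0 below 0.1 m and horizontal distance between the grasp point and mark2 below 0.015 m) or (horizontal distance between green_marker and mark8 below 0.1 m and horizontal distance between the grasp point and mark6 below 0.015 m))), for 0.02 s.
4. the fingertips press the band at mark 4 of 9, counted from the green marker's end (value of joint band above 0.0005 m and ((horizontal distance between green_marker and mark0 below 0.1 m and horizontal distance between the grasp point and mark3 below 0.015 m) or (horizontal distance between green_marker and mark8 below 0.1 m and horizontal distance between the grasp point and mark5 below 0.015 m))), for 0.02 s.
5. the fingertips press the band at mark 5 of 9, counted from the green marker's end (value of joint band above 0.0005 m and ((horizontal distance between green_marker and mark0 below 0.1 m and horizontal distance between the grasp point and mark4 below 0.015 m) or (horizontal distance between green_marker and mark8 below 0.1 m and horizontal distance between the grasp point and mark4 below 0.015 m))), for 0.02 s.
6. the fingertips press the band at mark 6 of 9, counted from the green marker's end (value of joint band above 0.0005 m and ((horizontal distance between green_marker and mark0 below 0.1 m and horizontal distance between the grasp point and mark5 below 0.015 m) or (horizontal distance between green_marker and mark8 below 0.1 m and horizontal distance between the grasp point and mark3 below 0.015 m))), for 0.02 s.
7. the fingertips press the band at mark 7 of 9, counted from the green marker's end (value of joint band above 0.0005 m and ((horizontal distance between green_marker and mark0 below 0.1 m and horizontal distance between the grasp point and mark6 below 0.015 m) or (horizontal distance between green_marker and mark8 below 0.1 m and horizontal distance between the grasp point and mark2 below 0.015 m))), for 0.02 s.
8. the fingertips press the band at mark 8 of 9, counted from the green marker's end (value of joint band above 0.0005 m and ((horizontal distance between green_marker and mark0 below 0.1 m and horizontal distance between the grasp point and mark7 below 0.015 m) or (horizontal distance between green_marker and mark8 below 0.1 m and horizontal distance between the grasp point and mark1 below 0.015 m))), for 0.02 s.
9. the fingertips hold the band down at the last mark, at the red marker's end (value of joint band above 0.0005 m and ((horizontal distance between green_marker and mark0 below 0.1 m and horizontal distance between the grasp point and mark8 below 0.015 m) or (horizontal distance between green_marker and mark8 below 0.1 m and horizontal distance between the grasp point and mark0 below 0.015 m)) and contact force between the fingers and console above 0.3 N), for 0.2 s.
At the end, for the whole second after the job is handed in: The fingers hold the band down at least 0.5 mm within 15 mm of the end mark next to the red marker, with 0.3 to 20 N on the console; console and markers within 15 mm of their starts, markers upright; the other things on the bench within 20 mm of theirs (all of step 9 and contact force between the fingers and console below 20 N and distance of each of console, green_marker, red_marker, yellow_marker from where it was at the start of the episode below 0.015 m and angle between each of green_marker, red_marker, yellow_marker's own z axis and vertical below 0.3 rad and distance of each of meter, solder_reel, cleaner_can, carton, screwdriver from where it was at the start of the episode below 0.02 m); the arm keeps its last pose, push and grip.
It fails at once if the console is shoved, lifted or carried (over 15 mm) (distance of console from where it was at the start of the episode above 0.015 m).
It fails at once if a marker is moved over 15 mm, lifted or knocked over (distance of any of green_marker, red_marker, yellow_marker from where it was at the start of the episode above 0.015 m or angle between any of green_marker, red_marker, yellow_marker's own z axis and vertical above 0.5 rad).
It fails at once if another thing on the bench is moved over 20 mm (distance of any of meter, solder_reel, cleaner_can, carton, screwdriver from where it was at the start of the episode above 0.02 m).
It fails at once if the fingers press on the console with more than 20 N (contact force between the fingers and console above 20 N).
It also fails if it takes over 45 s, if anything falls off the work surface, if the arm or the gripper's body presses on something with over 40 N, if the wrist force passes 120 N, or if a joint passes its speed limit or range.

### The arm

A 6-joint arm with a two-finger parallel gripper is mounted at the origin on the work surface. World frame = base frame: x ahead of the robot, y to its left, z up, the work surface at z = 0. Lengths are in m, angles in rad, forces in N, time in s.
With the tool pointing down it reaches from about 0.425 to 0.95 m from the base axis. Payload 14.7 kg.
Tool frame: the origin (TCP) lies on the mounting face of the last link; the fingertips stand 173 mm ahead of it and the grasp point (between the pads) lies 155 mm ahead of it (pinch_z is the distance from the TCP to the grasp point, in m); z points along the fingers, y is the line along which they close (so a half turn about z gives the same grasp; the last joint's range is limited). The gripper opens to 85 mm and grips with 20 to 120 N. Pads are 22 mm wide; open, the fingers measure 114 mm over their backs; the gripper's body (76 mm by 85 mm) begins 54 mm behind the grasp point. The pads swing forward as they close: fully open they stand 13 mm farther back than shut.
Start: joints at [-1.168, 0.48, 1.596, -0, 1.065, -0.047], TCP at [0.283, -0.585, 0.405] pointing down, gripper open.
Joint ranges: [-2.75, 2.75], [-0.82, 2.05], [0.23, 2.67], [-1.56, 4.7], [0.09, 2.69], [-2.92, 2.92]. Speed limits (rad/s): [1.89, 1.89, 2.39, 3.01, 3.01, 3.01].

### API

Orientations are given as a unit quaternion [w, x, y, z].
In Python, from station import * gives the robot as it stands. The module is installed in compiled form; this text tells all that it offers.
- The arm moves only by the tool carry_out, never from a script. Its argument "moves" is one flat list of numbers, 7 for each row, row after row: the shift along the tool's x, y, z in cm, then the turn, a rotation vector about the tool's x, y, z in degrees, then the closure, from 0 (fully open) to 1 (shut). A call has 1 to 20 rows; each row shifts and turns the commanded pose from where the row before left it, along the tool's axes as they then stand; what a row does not reach is not made up. A row lasts 1/10 s, in which the tool goes at most 50 mm and 8.59 degrees, less where a joint would pass 70% of its speed; a pose out of reach is approached as far as the arm can. A call with a gripper value outside its range is refused whole. The fingers move at their own pace and stop on an object; "force" is the grip in N (left out, the last holds). Time passes only in rows, so rows that do not move let the fingers close. It gives the time, the measured TCP pose, the force, the opening and the grip force at its end, in the units of the state.
- sense(): the state, without advancing time (a new reading comes with each control period).
- camera(name): name is "scene" or "top"; returns a dict with "color" (384x512x3 uint8, blue, green, red), "intrinsics" (3x3 intrinsics, pixels), "R" (3x3) and "t" (3): a world point X has camera coordinates R X + t. Camera axes: x right, y down, z forward; pixel columns grow to the right and rows downward; lengths in m; the calibration is good to about 2 mm. A picture is of the moment at which its call begins. There is no depth.
- close_job(): hands the job in; it is judged then, once.
The state is a dict: "clock": time; "joint_positions": joint angles; "joint_velocities": joint speeds; "tau": joint torques, N m; "ee_pos": TCP position; "ee_rot": TCP orientation; "ft_force": force on the tool from outside, world axes, zero at the start; "wrist_torque": the same for the moment, N m; "opening": opening from 0.0 (shut) to 1.0 (fully open); "grip_force": force on a finger pad.
Only numpy, scipy, OpenCV 4.12 (cv2) and the standard library are available. Lean on these libraries where they do the work, as an engineer would, in place of code of your own. Each camera call takes 0.05 s, during which the arm holds its last target. There are 200 camera calls.

## Working session

There is one attempt and no reset: what is moved stays moved. The work goes in short steps, Python scripts to look and compute and a tool call to move; the robot and the scene stay as the last step left them, time stands still between calls to the robot, and variables do not carry over. Pictures are saved under pics/ and viewed, at most 10 in all, crops included, and the job is handed in when it is done.

Besides the shell and the picture viewer there is one more tool, called after "Emit:" as name(argument=value, ...) on one line, values as JSON. carry_out: Moves the arm, as the interface text tells. Its arguments: {"type":"object","properties":{"moves":{"type":"array"},"force":{"type":"number"}},"required":["moves"]}

```bash
mkdir -p pics; python3 - <<'E'
from station import *
import cv2,numpy as np
s=sense();print(s)
for n in("top","scene"):
    c=camera(n);cv2.imwrite(f"pics/{n}0.png",c["color"]);np.savez(n+"0.npz",**c);print(n,c["intrinsics"],c["R"],c["t"])
a=cv2.imread("pics/top0.png");cv2.imwrite("pics/top0b.png",cv2.resize(a,(800,600),interpolation=cv2.INTER_CUBIC))
E
```

```text
{'clock': 0.0, 'joint_positions': array([-1.16758007e+00,  4.80810654e-01,  1.59687328e+00,  4.99755599e-06,
        1.06514010e+00, -4.65666717e-02]), 'joint_velocities': array([ 3.46265498e-03,  3.62109055e-04,  2.28526009e-04, -2.75580255e-04,
       -8.50669050e-05,  2.07432842e-03]), 'tau': array([ 2.30908750e-03, -9.50653911e+01, -4.30185771e+01, -1.36270633e-04,
        1.22516358e-02,  1.86800054e-05]), 'ee_pos': array([ 0.28255597, -0.5851367 ,  0.40408624]), 'ee_rot': array([-6.06314124e-04,  9.74818401e-01,  2.22999339e-01, -1.07061140e-04]), 'ft_force': array([-0.39844135, -0.89302807, -0.78482175]), 'wrist_torque': array([-0.01091415,  0.05386293, -0.03406367]), 'grip_force': 0.0, 'opening': 0.9995924885864305}
top [[411.4662147    0.         256.79800806]
 [  0.         411.4662147  201.16258975]
 [  0.           0.           1.        ]] [[-0.00874312 -0.99985329 -0.01472925]
 [-0.98522572  0.01113279 -0.17089863]
 [ 0.17103754  0.01301745 -0.98517852]] [0.01012909 0.52388283 1.10061984]
scene [[444.86715098   0.         251.84120144]
 [  0.         444.86715098 194.86667549]
 [  0.           0.           1.        ]] [[-0.67542768  0.73741642 -0.00380409]
 [ 0.42583389  0.38581546 -0.81842039]
 [-0.60204896 -0.5544037  -0.57460734]] [ 0.3411083  -0.15508487  1.50764447]
```

View pics/top0b.png

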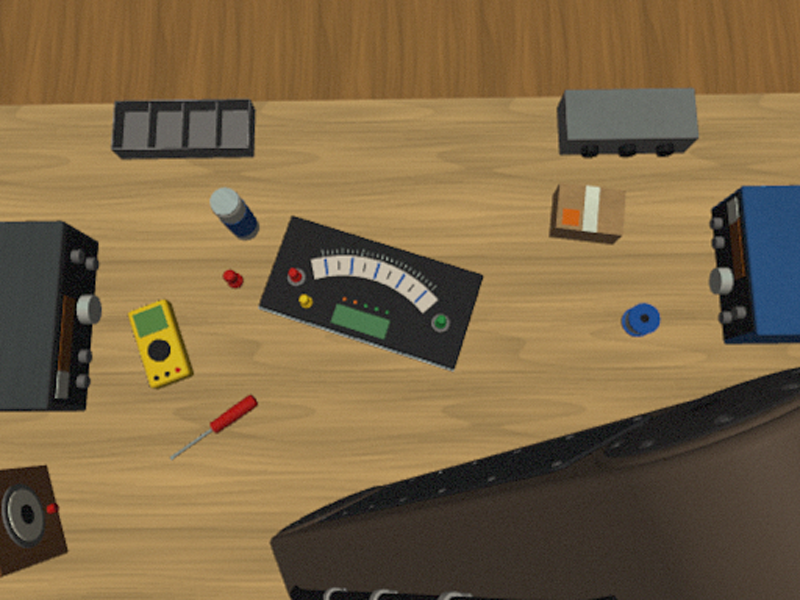

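View pics/scene0.png

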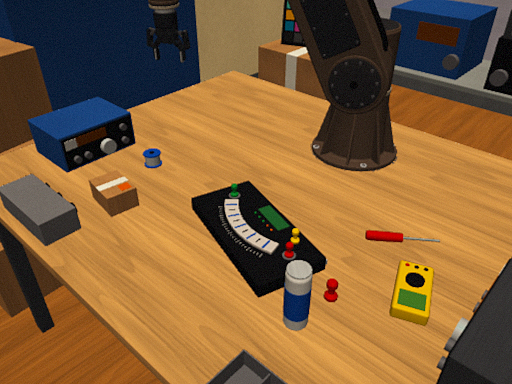

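The top view (800x600) shows the console at about (370,292). The green marker is at (440,322), at the -y end, so the first mark is mark0. There are two red pegs: one at (295,275) on the console beyond the band's +y end, and one at (232,278) loose on the bench. The one on the console fits the description. I'll measure the marks and check both pegs in a crop.

```bash
cat > h.py <<'E'
import numpy as np,cv2
def ray(c,uv,z):
    R,t,K=c["R"],c["t"],c["intrinsics"]
    d=R.T@np.linalg.solve(K,[uv[0],uv[1],1.]);o=-R.T@t
    return o+d*(z-o[2])/d[2]
def blobs(m,amin):
    n,l,s,ce=cv2.connectedComponentsWithStats(m.astype(np.uint8))
    return [(ce[i],s[i,4]) for i in range(1,n) if s[i,4]>=amin]
E
python3 - <<'E'
from h import *
boxes={"top":(165,135,315,240),"scene":(185,170,345,310)}
for n in("top","scene"):
    c=np.load(n+"0.npz");a=c["color"];x0,y0,x1,y1=boxes[n]
    if n=="top": x0=140
    w=a[y0:y1,x0:x1].astype(int);hsv=cv2.cvtColor(a[y0:y1,x0:x1],cv2.COLOR_BGR2HSV)
    H,S,V=[hsv[...,i].astype(int) for i in range(3)]
    if n=="top": cv2.imwrite("pics/crop.png",cv2.resize(a[130:240,140:315],None,fx=4.5,fy=4.5,interpolation=cv2.INTER_CUBIC))
    for nm,m,z in(("blue",(H>100)&(H<130)&(S>70)&(V>90),.056),("green",(H>55)&(H<90)&(S>130)&(V>60),.07),("red",((H<6)|(H>174))&(S>150)&(V>90),.07),("yel",(H>20)&(H<35)&(S>150)&(V>140),.07)):
        for ce,ar in blobs(m,5):
            p=ce+[x0,y0];print(n,nm,p.round(1),ar,ray(c,p,z).round(4))
E
```

```text
top blue [208.5 170.5] 12 [0.6107 0.1392 0.056 ]
top blue [224.7 170.1] 13 [0.6114 0.0938 0.056 ]
top blue [240.6 173.5] 13 [0.6011 0.0492 0.056 ]
top blue [255.9 179.2] 13 [0.5843 0.0066 0.056 ]
top blue [269. 189.] 7 [ 0.5559 -0.0294  0.056 ]
top green [240.4 197.2] 5 [0.5311 0.0492 0.07  ]
top green [281.7 205.7] 41 [ 0.5064 -0.0629  0.07  ]
top red [188.1 175.5] 53 [0.5938 0.1935 0.07  ]
top red [148.6 177.9] 85 [0.5882 0.3026 0.07  ]
top yel [194.9 192.4] 38 [0.5459 0.1739 0.07  ]
scene blue [231. 204.] 11 [ 0.5537 -0.0287  0.056 ]
scene blue [233.2 214.8] 12 [0.5824 0.0077 0.056 ]
scene blue [240.2 225.2] 12 [0.6011 0.0496 0.056 ]
scene blue [250.6 235.3] 15 [0.6119 0.0941 0.056 ]
scene blue [265.3 243.9] 18 [0.6116 0.1401 0.056 ]
scene blue [288.7 291.8] 11 [0.6903 0.2722 0.056 ]
scene blue [295.2 294.8] 5 [0.6878 0.287  0.056 ]
scene blue [300.2 295.2] 5 [0.6818 0.2951 0.056 ]
scene green [233.8 186.1] 23 [ 0.5037 -0.067   0.07  ]
scene green [233.9 193.7] 34 [ 0.5291 -0.0417  0.07  ]
scene green [273.3 217.2] 342 [0.5363 0.1003 0.07  ]
scene green [255. 212.] 5 [0.5508 0.053  0.07  ]
scene green [258.8 216.4] 5 [0.5578 0.0718 0.07  ]
scene green [263.  220.5] 6 [0.563  0.0901 0.07  ]
scene red [288.8 249.9] 106 [0.6035 0.2023 0.07  ]
scene red [331.1 290.5] 212 [0.6409 0.3405 0.07  ]
scene yel [295.1 231. ] 40 [0.542  0.1721 0.07  ]
scene yel [294.6 239.4] 44 [0.5668 0.1899 0.07  ]
```

View pics/crop.png

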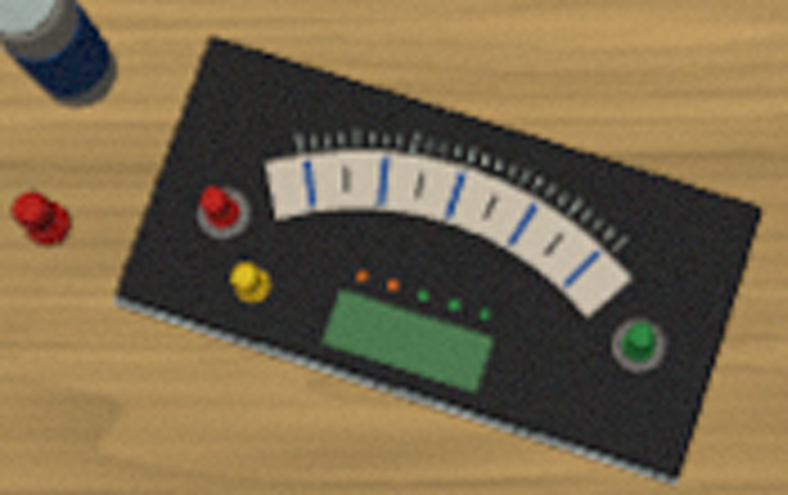

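The crop confirms it: the small red peg (52 px blob, on the console, 57 mm from mark8) is the red marker. The larger bench peg (85 px) is a decoy. Both views agree on the marks to within 2 mm. I'll fit the arc, then turn the tool square, shut the gripper and travel above mark0.

```bash
python3 - <<'E'
import numpy as np
from scipy.optimize import least_squares
P=np.array([[.5548,-.029],[.5834,.0072],[.6011,.0494],[.6116,.094],[.6112,.1396]])
f=lambda p,k:p[:2]+.2*np.c_[np.cos(p[2]+.115*(k-4)),np.sin(p[2]+.115*(k-4))]
r=least_squares(lambda p:(f(p,np.arange(0,9,2))-P).ravel(),[.4,.1,-.3])
print(r.x,(r.fun*1e3).round(1));M=f(r.x,np.arange(9));np.save("M.npy",M);print(M.round(4));print((np.diff(M,axis=0)*100).round(2))
E
```

```text
[ 0.41251938  0.11203465 -0.32088873] [-0.2  0.3 -0.5  0.1  1.2 -0.4  0.1 -0.1 -0.6  0.2]
[[ 0.5546 -0.0287]
 [ 0.5698 -0.0115]
 [ 0.5829  0.0073]
 [ 0.5938  0.0276]
 [ 0.6023  0.049 ]
 [ 0.6083  0.0711]
 [ 0.6117  0.0939]
 [ 0.6125  0.1169]
 [ 0.6106  0.1398]]
[[ 1.52  1.72]
 [ 1.31  1.89]
 [ 1.09  2.02]
 [ 0.85  2.14]
 [ 0.6   2.22]
 [ 0.34  2.27]
 [ 0.08  2.3 ]
 [-0.19  2.29]]
```

Emit:
carry_out(moves=[0, 0, 0, 0, 0, 6.44, 1, 0, 0, 0, 0, 0, 6.44, 1, 0, 0, 0, 0, 0, 6.44, 1, 0, 0, 0, 0, 0, 6.44, 1, 1.7, -3.5, 0, 0, 0, 0, 1, 1.7, -3.5, 0, 0, 0, 0, 1, 1.7, -3.5, 0, 0, 0, 0, 1, 1.7, -3.5, 0, 0, 0, 0, 1, 1.7, -3.5, 0, 0, 0, 0, 1, 1.7, -3.5, 0, 0, 0, 0, 1, 1.7, -3.5, 0, 0, 0, 0, 1, 1.7, -3.5, 0, 0, 0, 0, 1, 1.7, -3.5, 0, 0, 0, 0, 1, 1.7, -3.5, 0, 0, 0, 0, 1, 1.7, -3.5, 0, 0, 0, 0, 1, 1.7, -3.5, 0, 0, 0, 0, 1, 1.7, -3.5, 0, 0, 0, 0, 1, 1.7, -3.5, 0, 0, 0, 0, 1, 1.7, -3.5, 0, 0, 0, 0, 1, 1.7, -3.5, 0, 0, 0, 0, 1], force=20)

```text
clock: 2.1
ee_pos: [0.5549, -0.0237, 0.4045]
ee_rot: [-0.0, 1.0, 0.0, -0.0]
ft_force: [0.8, -1.1, 0.6]
opening: -0.001
grip_force: 0.0
```

Now I'll come down to about 15 mm above the band at mark0.

Emit:
carry_out(moves=[0, 0.5, 2, 0, 0, 0, 1, 0, 0, 2, 0, 0, 0, 1, 0, 0, 2, 0, 0, 0, 1, 0, 0, 2, 0, 0, 0, 1, 0, 0, 2, 0, 0, 0, 1, 0, 0, 2, 0, 0, 0, 1, 0, 0, 2, 0, 0, 0, 1, 0, 0, 2, 0, 0, 0, 1, 0, 0, 0, 0, 0, 0, 1, 0, 0, 0, 0, 0, 0, 1, 0, 0, 0, 0, 0, 0, 1])

```text
clock: 3.2
ee_pos: [0.5549, -0.0303, 0.2456]
ee_rot: [0.0, 1.0, 0.0, 0.001]
ft_force: [0.3, -0.3, 0.0]
opening: 0.001
grip_force: 0.0
```

```bash
python3 - <<'E'
from station import *
import cv2,numpy as np
s=sense();print(s["ee_pos"],s["ft_force"])
c=camera("scene");np.savez("s1.npz",**c);a=c["color"][120:270,170:350]
cv2.imwrite("pics/s1.png",cv2.resize(a,(720,600),interpolation=cv2.INTER_CUBIC))
E
```

```text
[ 0.5548772  -0.03031773  0.24559672] [ 0.2727026  -0.29808191  0.04696134]
```

View pics/s1.png

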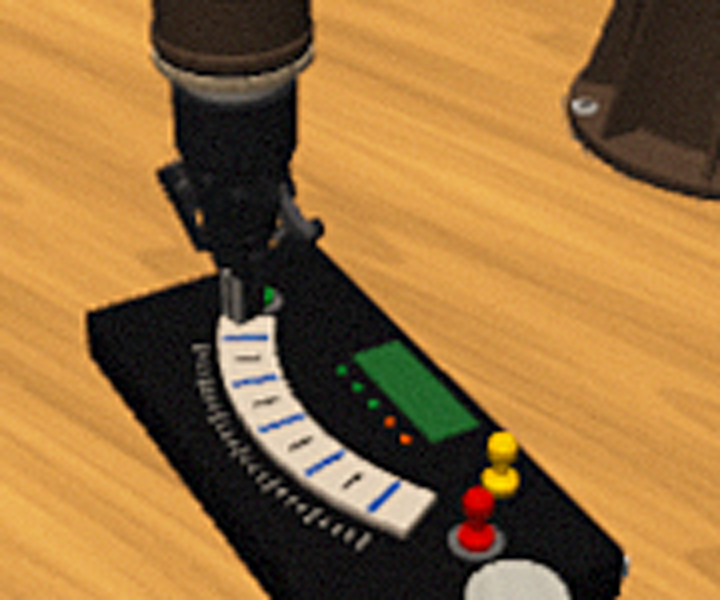

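The picture shows the shut fingertips (crop (240,320)) hanging just over mark0 (245,338), clear of the green marker (270,298). Next I lower onto the band and watch the force.

Emit:
carry_out(moves=[0, 0, 0.5, 0, 0, 0, 1, 0, 0, 0.5, 0, 0, 0, 1, 0, 0, 0.3, 0, 0, 0, 1, 0, 0, 0.2, 0, 0, 0, 1, 0, 0, 0.1, 0, 0, 0, 1, 0, 0, 0.1, 0, 0, 0, 1, 0, 0, 0, 0, 0, 0, 1, 0, 0, 0, 0, 0, 0, 1, 0, 0, 0, 0, 0, 0, 1])

```text
clock: 4.15
ee_pos: [0.5545, -0.0303, 0.2278]
ee_rot: [-0.0, 1.0, 0.0, -0.0]
ft_force: [-1.7, 0.0, 1.5]
opening: 0.002
grip_force: 0.9
```

```bash
python3 - <<'E'
from station import *
import numpy as np
F=[]
for i in range(6): camera("scene"); s=sense();F.append(s["ft_force"])
print(s["ee_pos"],np.mean(F,0),np.std(F,0))
E
```

```text
[ 0.55449673 -0.03027444  0.2277207 ] [-1.48834028  0.14462359  1.52198293] [0.59727168 0.48965324 0.30230575]
```

Contact is at 1.5 N, which means about 1.3 mm down and agrees with the spring data. I'll press about 1.7 mm deeper and slide over marks 1 to 4.

Emit:
carry_out(moves=[0, 0, 0.1, 0, 0, 0, 1, 0, 0, 0.07, 0, 0, 0, 1, 0, 0, 0, 0, 0, 0, 1, 0.51, -0.63, 0, 0, 0, 0, 1, 0.51, -0.63, 0, 0, 0, 0, 1, 0.51, -0.62, 0, 0, 0, 0, 1, 0.44, -0.63, 0, 0, 0, 0, 1, 0.44, -0.63, 0, 0, 0, 0, 1, 0.43, -0.63, 0, 0, 0, 0, 1, 0.36, -0.67, 0, 0, 0, 0, 1, 0.36, -0.67, 0, 0, 0, 0, 1, 0.37, -0.68, 0, 0, 0, 0, 1, 0.28, -0.71, 0, 0, 0, 0, 1, 0.28, -0.71, 0, 0, 0, 0, 1, 0.29, -0.72, 0, 0, 0, 0, 1, 0, 0, 0, 0, 0, 0, 1, 0, 0, 0, 0, 0, 0, 1])

```text
clock: 6.15
ee_pos: [0.6024, 0.0494, 0.226]
ee_rot: [-0.0, 1.0, 0.0, 0.0]
ft_force: [0.8, 2.4, 3.5]
opening: -0.003
grip_force: 1.5
```

```bash
python3 - <<'E'
from station import *
import cv2,numpy as np
F=[]
for i in range(5): c=camera("scene"); s=sense();F.append(s["ft_force"])
print(s["ee_pos"],np.mean(F,0),np.load("M.npy")[4])
a=c["color"][120:270,170:350]
cv2.imwrite("pics/s2.png",cv2.resize(a,(720,600),interpolation=cv2.INTER_CUBIC))
E
```

```text
[0.6023122  0.0488556  0.22606273] [0.59849487 1.89182612 2.96465049] [0.60231048 0.04895264]
```

View pics/s2.png

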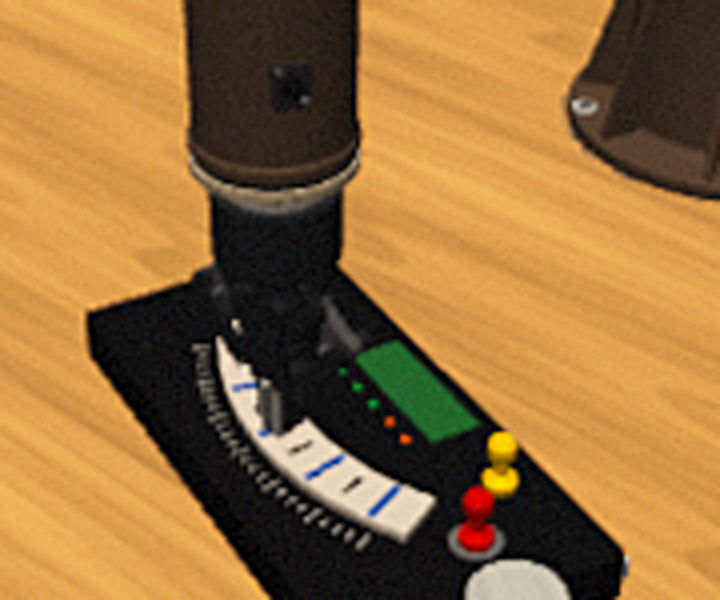

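The fingertips are on the middle mark (270,430) at about 3 N. The console and markers haven't moved: mark8 is still at (383,500) and red at (478,520). I'll continue to mark8.

Emit:
carry_out(moves=[0.2, -0.74, 0, 0, 0, 0, 1, 0.2, -0.74, 0, 0, 0, 0, 1, 0.2, -0.74, 0, 0, 0, 0, 1, 0.11, -0.76, 0, 0, 0, 0, 1, 0.11, -0.76, 0, 0, 0, 0, 1, 0.12, -0.76, 0, 0, 0, 0, 1, 0.03, -0.77, 0, 0, 0, 0, 1, 0.03, -0.77, 0, 0, 0, 0, 1, 0.02, -0.76, 0, 0, 0, 0, 1, -0.06, -0.76, 0, 0, 0, 0, 1, -0.06, -0.76, 0, 0, 0, 0, 1, -0.07, -0.76, 0, 0, 0, 0, 1, 0, 0, 0, 0, 0, 0, 1, 0, 0, 0, 0, 0, 0, 1, 0, 0, 0, 0, 0, 0, 1, 0, 0, 0, 0, 0, 0, 1])

```text
clock: 8.0
ee_pos: [0.6106, 0.1397, 0.226]
ee_rot: [-0.0, 1.0, -0.0, 0.0]
ft_force: [-0.2, 2.7, 3.0]
opening: 0.002
grip_force: 1.5
```

```bash
python3 - <<'E'
from station import *
import cv2,numpy as np
F=[]
for i in range(5): c=camera("scene"); s=sense();F.append(s["ft_force"])
print(s["ee_pos"],np.mean(F,0),np.load("M.npy")[8])
a=c["color"][120:270,170:350]
cv2.imwrite("pics/s3.png",cv2.resize(a,(720,600),interpolation=cv2.INTER_CUBIC))
E
```

```text
[0.61061869 0.13967209 0.22600079] [0.04450631 2.13261874 3.02933064] [0.61058731 0.13976726]
```

View pics/s3.png

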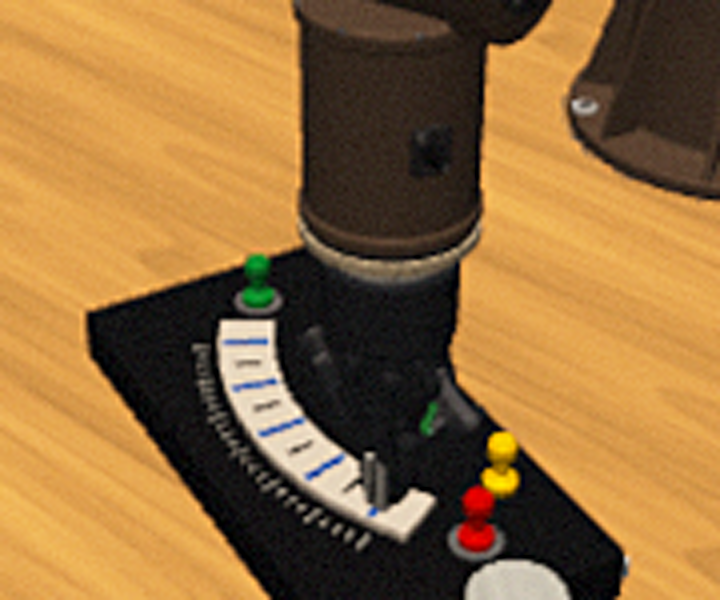

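The fingertips are on mark8 (375,510) at 3 N, and the markers and console are where they started. I'm handing the job in.

```bash
python3 -c "
from station import *
print(close_job())"
```

```text
the job is handed in; nothing more can be done
None
```

I swept the band from mark0 (green end) over every mark to mark8 (red end) and handed the job in with the fingertips holding mark8 at about 3 N, roughly 3 mm down; the last picture shows the console and its three markers unmoved, but no verdict came back.

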